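Find the full chopstick canister by weight and show it to the customer

TASK

One of the two bamboo chopstick canisters in the wooden tray is full and the other nearly empty: lift the red-lidded one clear of the tray to feel its weight and stand it back upright in the tray, then lift the green-lidded one clear to feel its weight. Finish while still holding the heavier of the two in the gripper, upright and still above the middle of the blue mat, its underside 10 to 25 cm above the mat, with the lighter one standing upright in the tray. Do not tip a canister over, and leave the stick bundle, the sanding block and the mug where they are.

Things in the scene. Friction and masses are not known exactly. Their poses are not given: they have to be found in the camera images.
- red_mid (a point): upright closed round bamboo canister with a red lid and a red band round its middle, 58 mm in diameter, 130 mm tall, standing in the tray; this point is on its axis, half-way up (65 mm above its underside), z along the axis towards the lid. Outwardly the two canisters differ only in colour. Either may be the full one; it weighs at least 150 g more than the other. Both weigh 150 to 700 g. Grips on the lid or the tube of 30 to 60 N are harmless and hold it
- green_mid (a point): upright closed round bamboo canister with a green lid and a green band round its middle, 58 mm in diameter, 130 mm tall, standing in the tray; this point is on its axis, half-way up (65 mm above its underside), z along the axis towards the lid. Outwardly the two canisters differ only in colour. Either may be the full one; it weighs at least 150 g more than the other. Both weigh 150 to 700 g. Grips on the lid or the tube of 30 to 60 N are harmless and hold it
- tray_floor (a point): centre of the floor (its upper face, 6 mm above the table) of the fixed shallow wooden tray in which the canisters stand about 160 mm apart; outside 170 mm (its x) by 330 mm (its y), walls 6 mm thick with their top 22 mm above the table; z up
- mat_top (a point): centre of the upper face of the fixed square blue plastic mat, 160 mm by 160 mm, 4 mm thick, lying on the table beside the tray; z up
- bundle: bystander: loose bundle of bamboo sticks, 200 mm long (along its x), 25 mm thick, lying on the table; origin at the middle of its underside
- sander: bystander: loose sanding block of cork on a red-brown base, 50 mm (its x) by 100 mm (its y) by 32 mm tall; origin at the centre of its underside
- mug: bystander: loose white mug, 72 mm in diameter, 85 mm tall, handle at its +y; origin at the centre of its underside

How it is judged:
By the outcome, as a careful person would: the job done as asked, in the order asked, and still so for the second after the job is handed in, while the arm keeps its last pose, push and grip.
It also fails if it takes over 72 s, if anything falls off the work surface, if the arm or the gripper's body presses on something with over 40 N, if the wrist force passes 120 N, or if a joint passes its speed limit or range.

ROBOT

A 6-joint arm with a two-finger parallel gripper is mounted at the origin on the work surface. World frame = base frame: x ahead of the robot, y to its left, z up, the work surface at z = 0. Lengths are in mm, angles in degrees, forces in N, time in s.
With the tool pointing down it reaches from about 350 to 850 mm from the base axis. Payload 8.1 kg.
Tool frame: the origin (TCP) lies midway between the tips of the shut fingers; the grasp point (between the pads) lies 19 mm behind it; z points along the fingers, y is the direction in which the jaws open and shut (so a half turn about z gives the same grasp; the last joint's range is limited). The gripper opens to 85 mm and grips with 20 to 120 N. Pads are 22 mm wide; open, the fingers measure 114 mm over their backs; the gripper's body (76 mm by 85 mm) begins 54 mm behind the grasp point. The pads swing forward as they close: fully open they stand 13 mm farther back than shut.
Start: joints at [68.446, 7.471, 85.268, -0, 87.261, -4.893], TCP at [172.009, 574.82, 231.292] pointing down, gripper open.
Joint ranges: [-169.43, 169.43], [-51.17, 129.36], [1.28, 143.12], [-76.62, 256.62], [0, 156.53], [-152.29, 152.29]. Speed limits (degrees/s): [136.94, 136.94, 159.86, 180, 180, 180].

INTERFACE

Orientations are given as [roll, pitch, yaw] about the fixed x, y, z axes, in that order (R = Rz(yaw) Ry(pitch) Rx(roll)).
In Python, from bench import r gives the robot as it stands.
- The arm moves only by the tool carry_out, never from a script. Its argument "increments" is a list of rows, each a list of 3 entries, a list of its own where there are three numbers: the shift along the tool's x, y, z in m, then the turn, a rotation vector about the tool's x, y, z in rad, then the closure, from 0 (fully open) to 1 (shut). A call has 1 to 12 rows; each row shifts and turns the pose as measured when the row begins, along the tool's axes as they then stand; what a row does not reach is not made up. A row lasts 1/10 s, in which the tool goes at most 50 mm and 8.59 degrees, less where a joint would pass 70% of its speed; a pose out of reach is approached as far as the arm can. A call with a gripper value outside its range is refused whole. The fingers move at their own pace and stop on an object; "newtons" is the grip in N (left out, the last holds). Time passes only in rows, so rows that do not move let the fingers close. It gives the time, the measured TCP pose, the force and the opening at its end, in the units of the state.
- r.sense(): the state, without advancing time (a new reading comes with each control period).
- r.snapshot(name): name is "side" or "top" or "wrist"; returns a dict with "image" (384x512x3 uint8, blue, green, red), "vertical_fov" (degrees; the focal length in pixels is half the picture's height over the tangent of half this angle, whatever the lens; pixels are square), "cx", "cy" (the principal point, pixels), "rvec" (rotation vector, rad) and "tvec" (3), from world to camera coordinates, as OpenCV has them. Camera axes: x right, y down, z forward; pixel columns grow to the right and rows downward; lengths in mm; the calibration is good to about 2 mm. The wrist camera is an equidistant fisheye: a pixel r from the principal point sees the ray r / f radians off the axis. A picture is of the moment at which its call begins. There is no depth.
- r.hand_in(): hands the job in, once; it reports no verdict.
The state is a dict: "time": time; "joint_pos": joint angles; "qd": joint speeds; "joint_efforts": joint torques, N m; "tool_pos": TCP position; "tcp_rot": TCP orientation; "ft_force": force on the tool from outside, world axes, zero at the start; "wrist_torque": the same for the moment, N m; "finger_gap": finger opening in mm.
Only numpy, scipy, OpenCV 4.12 (cv2) and the standard library are available. Lean on these libraries where they do the work, as an engineer would, in place of code of your own. Each camera call takes 0.05 s, during which the arm holds its last target.

## Working session

There is one attempt and no reset: what is moved stays moved. The work goes in short steps, Python scripts to look and compute and a tool call to move; the robot and the scene stay as the last step left them, time stands still between calls to the robot, and variables do not carry over. Pictures are saved under pics/ and viewed, and the job is handed in when it is done.

Besides the shell and the picture viewer there is one more tool, called after "Request:" by a JSON object that holds its "api" and its "payload". carry_out: Moves the arm, as the interface text tells. Its arguments: {"type":"object","properties":{"increments":{"type":"array"},"newtons":{"type":"number"}},"required":["increments"]}

```bash
ls; mkdir -p pics; python3 - <<'E'
from bench import r
import cv2
print(r.sense())
for n in ("side","top","wrist"):
    s=r.snapshot(n); cv2.imwrite(f"pics/{n}0.png",s["image"]); print({k:v for k,v in s.items() if k!="image"})
E
```

```text
pics
{'time': 0.0, 'joint_pos': array([ 6.84454452e+01,  7.51739300e+00,  8.53318953e+01, -2.38059327e-04,
        8.72635367e+01, -4.89188261e+00]), 'qd': array([-0.09622388, -0.02556686, -0.00351612,  0.02159016, -0.07245061,
       -0.06815156]), 'joint_efforts': array([-1.10591791e-03, -5.69404471e+01, -5.00546908e+01, -4.39742253e-04,
        1.50546822e-02, -2.71898898e-05]), 'tool_pos': array([171.79413421, 574.26844802, 230.19557464]), 'tcp_rot': array([-1.79887566e+02, -9.38432783e-03,  1.63337330e+02]), 'ft_force': array([ 0.28807726,  0.06708218, -0.30558078]), 'wrist_torque': array([-0.02982224,  0.02448831, -0.00793842]), 'finger_gap': 85.91360026540019}
{'vertical_fov': 52.467860070149534, 'cx': 251.10536093490256, 'cy': 190.43215483720493, 'rvec': array([ 2.06158372, -0.67250832,  0.33242914]), 'tvec': array([-489.54820553,  271.14012239,  805.20026994])}
{'vertical_fov': 48.876537530786706, 'cx': 249.6471205913241, 'cy': 193.41258244541103, 'rvec': array([ 2.17869395, -2.14856956,  0.14579997]), 'tvec': array([ -14.95997535,  628.57536869, 1117.40832924])}
{'vertical_fov': 65.70646984690485, 'cx': 253.82767801359333, 'cy': 193.28811005991506, 'rvec': array([-2.31293677, -1.72210394, -0.26361746]), 'tvec': array([-599.76526007,  -39.38190875,  379.7509158 ])}
```

View pics/side0.png

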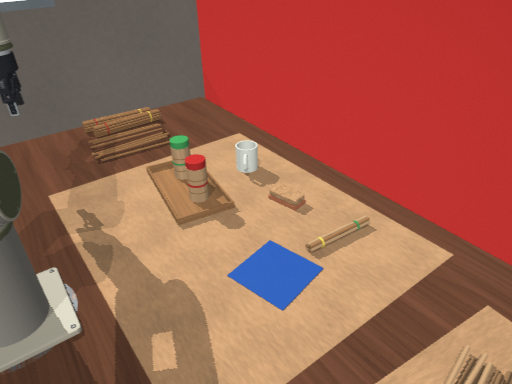

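View pics/top0.png

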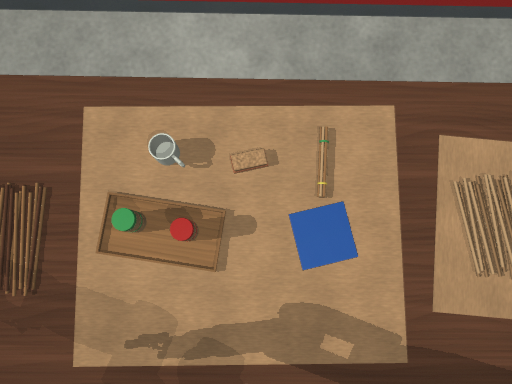

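View pics/wrist0.png

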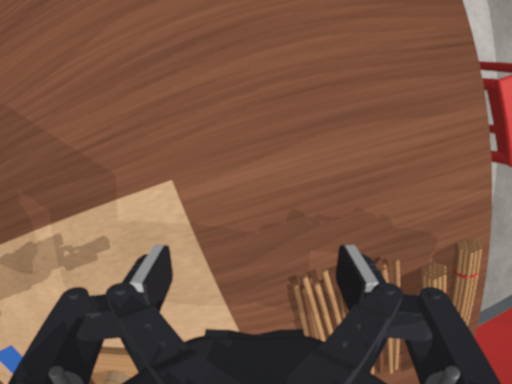

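The top view shows the green lid at about (123,219), the red lid at (182,230), the tray spanning about (98–225, 193–270), and the mat at (323,236). The mug is at (163,147), the block at (248,160) and the bundle at (322,160).

```bash
cat > h.py <<'E'
import numpy as np, cv2
from bench import r
def K(s):
    f=s["image"].shape[0]/2/np.tan(np.radians(s["vertical_fov"]/2))
    return np.array([[f,0,s["cx"]],[0,f,s["cy"]],[0,0,1]])
def ray(s,p):
    R,_=cv2.Rodrigues(s["rvec"]); C=-R.T@s["tvec"]
    d=R.T@np.linalg.solve(K(s),[p[0],p[1],1.]); return C,d
def plane(s,p,z):
    C,d=ray(s,p); return C+d*(z-C[2])/d[2]
def proj(s,P):
    return cv2.projectPoints(np.array(P,float).reshape(-1,3),s["rvec"],s["tvec"],K(s),None)[0].reshape(-1,2)
def mask(im,c):
    h=cv2.cvtColor(im,cv2.COLOR_BGR2HSV); H,S,V=cv2.split(h)
    if c=="red": m=((H<6)|(H>174))&(S>190)&(V>70)
    if c=="green": m=(H>50)&(H<85)&(S>120)&(V>40)
    if c=="blue": m=(H>100)&(H<130)&(S>150)&(V>60)
    return m.astype(np.uint8)*255
def blobs(im,c,amin=60):
    cs,_=cv2.findContours(mask(im,c),cv2.RETR_EXTERNAL,cv2.CHAIN_APPROX_NONE)
    return [k for k in cs if cv2.contourArea(k)>amin]
E
python3 - <<'E'
from h import *
im=cv2.imread("pics/top0.png")
s=r.snapshot("top"); sd=r.snapshot("side")
for c in("red","green","blue"):
    for n,q in(("top",s),("side",sd)):
        for k in blobs(q["image"],c):
            m=cv2.moments(k); p=(m["m10"]/m["m00"],m["m01"]/m["m00"])
            z=4 if c=="blue" else 136
            print(c,n,cv2.boundingRect(k),cv2.contourArea(k),np.round(p,1),plane(q,p,z).round(1), cv2.minAreaRect(k))
            if c!="blue" and n=="top":
                (u,v),rad=cv2.minEnclosingCircle(k); print("circ",u,v,rad,plane(s,(u,v),136).round(1))
# tray corners
for p in [(109,193),(226,208),(215,270),(97,254)]: print("tray",p,plane(s,p,22).round(1))
for p in [(163,147)]: print("mug",plane(s,p,85).round(1))
cv2.imwrite("pics/topc.png",cv2.resize(s["image"][120:290,80:250],None,fx=3.5,fy=3.5,interpolation=cv2.INTER_NEAREST))
cv2.imwrite("pics/sidec.png",cv2.resize(sd["image"][120:240,130:270],None,fx=4,fy=4,interpolation=cv2.INTER_NEAREST))
E
```

```text
red side (186, 155, 19, 14) 120.5 [194.9 160.7] [521.4 152.7 136. ] ((195.0, 161.5), (13.0, 18.0), 90.0)
red side (197, 0, 315, 264) 55342.5 [380.5  96.1] [1325.4  167.8  136. ] ((354.0, 131.5), (263.0, 314.0), 90.0)
green top (112, 208, 24, 23) 397.0 [123.5 219. ] [548.2 306.4 136. ] ((123.5, 219.0), (22.0, 23.0), 90.0)
circ 123.54216766357422 218.6385498046875 12.021787643432617 [549.2 306.3 136. ]
green side (170, 136, 18, 13) 175.0 [178.7 141.8] [539.8 289.1 136. ] ((178.5, 142.0), (12.0, 17.0), 90.0)
blue top (290, 202, 68, 67) 3055.5 [322.9 235.1] [ 518.7 -212.5    4. ] ((323.11767578125, 234.9706268310547), (56.753334045410156, 56.02573013305664), 75.96376037597656)
blue side (228, 241, 95, 69) 3273.0 [275.5 273.7] [ 514.2 -218.7    4. ] ((274.9769592285156, 271.5364685058594), (75.69491577148438, 56.87898254394531), 32.319618225097656)
tray (109, 193) [626.2 382.4  22. ]
tray (226, 208) [589.2  58.4  22. ]
tray (215, 270) [420.1  84.8  22. ]
tray (97, 254) [458.9 405.9  22. ]
mug [743.7 225.9  85. ]
```

View pics/topc.png

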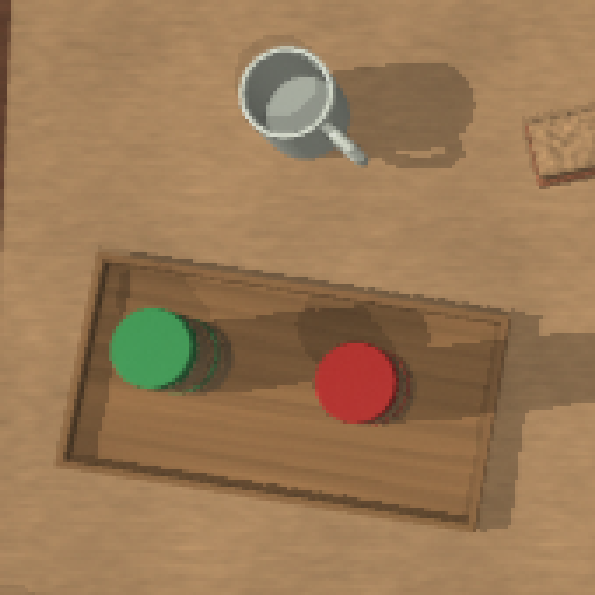

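View pics/sidec.png

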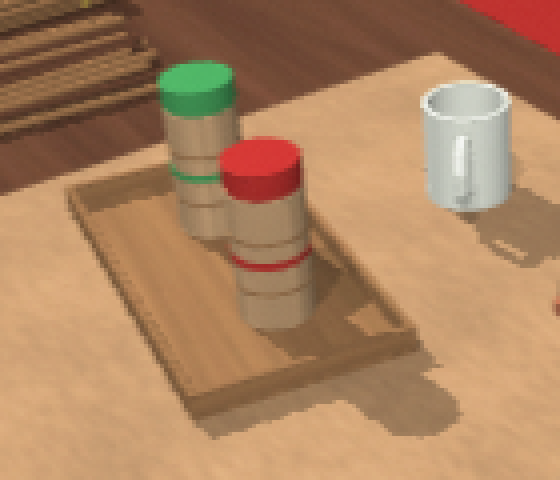

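The crops show the two lids as clean circles, both canisters upright, and the mug clear of the tray. My red mask missed the top-view lid because the saturation bound was too tight, so I'll loosen it.

```bash
sed -i 's/S>190)&(V>70)/S>150)\&(V>100)/' h.py; python3 - <<'E'
from h import *
s=r.snapshot("top"); sd=r.snapshot("side")
for c in("red","green"):
    for k in blobs(s["image"],c):
        if cv2.contourArea(k)>900: continue
        (u,v),rad=cv2.minEnclosingCircle(k);m=cv2.moments(k);print(c,(u,v),rad,m["m10"]/m["m00"],m["m01"]/m["m00"],plane(s,(m["m10"]/m["m00"]+.0,m["m01"]/m["m00"]),136).round(1))
    # side: left/right edge mid of lid -> compare
    for k in blobs(sd["image"],c):
        x,y,w,h=cv2.boundingRect(k)
        if w<30:
            # lid top ellipse center: top edge row y ; 
            print("side",(x,y,w,h))
for n,P in (("green",(548.5,306,136)),("red",(527,151,136))): print(n,proj(sd,[P,(P[0],P[1],6)]).round(1),proj(s,[P]).round(1))
E
```

```text
red (181.25, 228.75) 11.752758979797363 181.06286919831223 228.83164556962026 [526.  163.3 136. ]
red (345.0, 3.0) 166.02720642089844 408.7707602339181 1.872904483430799 [1137.4 -422.5  136. ]
side (185, 154, 20, 17)
green (123.54216766357422, 218.6385498046875) 12.021787643432617 123.53140703517587 219.04899497487438 [548.2 306.3 136. ]
side (170, 136, 18, 13)
green [[178.8 139.1]
 [183.8 175.3]] [[123.7 218.9]]
red [[197.  160.3]
 [201.3 198.8]] [[186.1 228.5]]
```

```bash
python3 - <<'E'
from h import *
s=r.snapshot("top"); sd=r.snapshot("side")
for n,a,b in(("red",(181.2,228.8),(195,159)),("green",(123.5,218.9),(178.9,140))):
    Ps=[K(q)@np.c_[cv2.Rodrigues(q["rvec"])[0],q["tvec"]] for q in(s,sd)]
    X=cv2.triangulatePoints(Ps[0],Ps[1],np.array(a,float).reshape(2,1),np.array(b,float).reshape(2,1)); print(n,(X[:3]/X[3]).ravel().round(1))
for P in ((526,163,136),(548,306,136)): print(proj(sd,[P,(P[0],P[1],6)]).round(1))
st=r.sense(); print(st["time"],st["tool_pos"],st["tcp_rot"])
# wrist camera position in tool frame
from scipy.spatial.transform import Rotation as Rn
w=r.snapshot("wrist");R=cv2.Rodrigues(w["rvec"])[0];C=-R.T@w["tvec"];T=Rn.from_euler("xyz",st["tcp_rot"],degrees=True).as_matrix()
print((T.T@(C-st["tool_pos"])).round(1),(T.T@R.T).round(2)); print(T.round(3))
E
```

```text
red [526.5 162.9 135.2]
green [548.9 307.4 132.3]
[[194.6 158.8]
 [199.1 197.1]]
[[178.7 139.1]
 [183.6 175.3]]
0.45 [171.99243569 574.76307186 231.19266197] [-1.79987377e+02 -1.33091816e-04  1.63339143e+02]
[  76.6    0.6 -142.7] [[-0.   -0.95 -0.3 ]
 [ 1.   -0.    0.  ]
 [-0.   -0.3   0.95]]
[[-0.958  0.287 -0.   ]
 [ 0.287  0.958 -0.   ]
 [ 0.    -0.    -1.   ]]
```

Request:
{"api": "carry_out", "payload": {"increments": [[[-0.038,-0.0244,0],[0,0,0],0],[[-0.038,-0.0244,0],[0,0,0],0],[[-0.038,-0.0244,0],[0,0,0],0],[[-0.038,-0.0244,0],[0,0,0],0],[[-0.038,-0.0244,0],[0,0,0],0],[[-0.038,-0.0244,0],[0,0,0],0],[[-0.038,-0.0244,0],[0,0,0],0],[[-0.038,-0.0244,0],[0,0,0],0],[[-0.038,-0.0244,0],[0,0,0],0],[[-0.038,-0.0244,0],[0,0,0],0],[[-0.02,-0.012,0],[0,0,0],0],[[0,0,0],[0,0,0],0]], "newtons": 40}}

```text
time: 1.7
tool_pos: [492.9, 202.1, 232.1]
tcp_rot: [179.8, 0.2, 163.6]
ft_force: [-0.2, -1.0, 0.3]
finger_gap: 85.5
```

Request:
{"api": "carry_out", "payload": {"increments": [[[-0.022,-0.014,0],[0,0,0],0],[[-0.016,-0.011,0],[0,0,0],0],[[-0.004,-0.002,0],[0,0,0],0],[[0,0,0],[0,0,0],0],[[0,0,0],[0,0,0],0]]}}

```text
time: 2.2
tool_pos: [524.8, 165.8, 232.2]
tcp_rot: [179.7, 0.1, 163.6]
ft_force: [-0.4, -0.2, -0.2]
finger_gap: 85.6
```

```bash
cat >> h.py <<'E'
from scipy.spatial.transform import Rotation as Rn
def go(x,y,z,yaw=None):
    st=r.sense(); T=Rn.from_euler("xyz",st["tcp_rot"],degrees=True)
    print("t",round(st["time"],2),st["tool_pos"].round(1),st["tcp_rot"].round(2),"F",st["ft_force"].round(2),"gap",round(st["finger_gap"],1))
    print("tool shift",(T.inv().apply(np.array([x,y,z])-st["tool_pos"])/1000).round(4))
    D=Rn.from_euler("xyz",[180,0,163.34 if yaw is None else yaw],degrees=True)
    print("tool turn",(T.inv()*D).as_rotvec().round(4))
E
python3 - <<'E'
from h import *
go(526,163,83)
cv2.imwrite("pics/w1.png",r.snapshot("wrist")["image"]);cv2.imwrite("pics/s1.png",r.snapshot("side")["image"])
E
```

```text
t 2.2 [524.8 165.8 232.2] [1.7970e+02 1.2000e-01 1.6359e+02] F [-0.42 -0.2  -0.18] gap 85.6
tool shift [-0.0016 -0.0031  0.1492]
tool turn [0.0052 0.0021 0.0044]
```

View pics/w1.png

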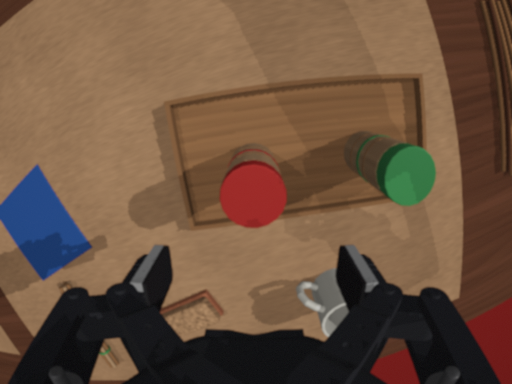

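The wrist view shows the red lid at about (253,194), centred between the fingers, and the green lid at about (406,174). I'll cross-check both with a fisheye ray.

```bash
cat >> h.py <<'E'
def wplane(s,p,z):
    f=s["image"].shape[0]/2/np.tan(np.radians(s["vertical_fov"]/2))
    u=(p[0]-s["cx"])/f;v=(p[1]-s["cy"])/f;t=np.hypot(u,v)
    d=np.array([u*np.sin(t)/t,v*np.sin(t)/t,np.cos(t)]) if t>1e-9 else np.array([0,0,1.])
    R=cv2.Rodrigues(s["rvec"])[0];C=-R.T@s["tvec"];d=R.T@d
    return C+d*(z-C[2])/d[2]
E
python3 - <<'E'
from h import *
w=r.snapshot("wrist")
for c in("red","green"):
    for k in blobs(w["image"],c,1500):
        (u,v),rad=cv2.minEnclosingCircle(k); pts=k.reshape(-1,2)
        P=np.array([wplane(w,p,136)[:2] for p in pts]).astype(np.float32)
        print(c,(u,v),rad, "world circle",cv2.minEnclosingCircle(P))
E
```

```text
red (504.76666259765625, 340.5) 42.95478057861328 world circle ((951.8046875, 496.421142578125), 196.10704040527344)
red (252.87754821777344, 194.25169372558594) 33.80299377441406 world circle ((525.468017578125, 165.8569793701172), 29.670576095581055)
green (405.1619567871094, 174.1901397705078) 30.0560245513916 world circle ((546.7513427734375, 305.7426452636719), 31.729063034057617)
```

Request:
{"api": "carry_out", "payload": {"increments": [[[-0.001,-0.0015,0.03],[0.005,0.002,0.004],0],[[0,0,0.035],[0,0,0],0],[[0,0,0.035],[0,0,0],0],[[0,0,0.025],[0,0,0],0],[[0,0,0.01],[0,0,0],0],[[0,0,0],[0,0,0],0]]}}

```text
time: 2.95
tool_pos: [525.7, 168.4, 96.2]
tcp_rot: [179.8, 0.3, 163.7]
ft_force: [-1.0, -0.3, -0.1]
finger_gap: 85.2
```

```bash
python3 - <<'E'
from h import *
go(526,164.5,83)
E
```

```text
t 2.95 [525.7 168.4  96.2] [179.8    0.31 163.68] F [-0.95 -0.32 -0.08] gap 85.2
tool shift [-0.0013 -0.0037  0.0132]
tool turn [0.0035 0.0054 0.006 ]
```

Request:
{"api": "carry_out", "payload": {"increments": [[[-0.001,-0.003,0.01],[0.003,0.005,0.005],0],[[0,0,0.003],[0,0,0],0],[[0,0,0],[0,0,0],0.3],[[0,0,0],[0,0,0],0.6],[[0,0,0],[0,0,0],1],[[0,0,0],[0,0,0],1],[[0,0,0],[0,0,0],1],[[0,0,0],[0,0,0],1]]}}

```text
time: 3.75
tool_pos: [528.6, 165.9, 87.0]
tcp_rot: [179.8, 0.3, 163.4]
ft_force: [1.1, -0.2, -2.7]
finger_gap: 57.1
```

```bash
python3 - <<'E'
from h import *
go(526,164.5,83); print(r.sense()["wrist_torque"])
E
```

```text
t 3.75 [528.6 165.9  87. ] [179.81   0.32 163.39] F [ 1.06 -0.19 -2.66] gap 57.1
tool shift [ 0.0021 -0.0021  0.004 ]
tool turn [0.0034 0.0056 0.0008]
[ 0.07014224  0.01810972 -0.01221309]
```

Request:
{"api": "carry_out", "payload": {"increments": [[[0,0,-0.01],[0,0,0],1],[[0,0,-0.02],[0,0,0],1],[[0,0,-0.025],[0,0,0],1],[[0,0,-0.02],[0,0,0],1],[[0,0,-0.01],[0,0,0],1],[[0,0,0],[0,0,0],1],[[0,0,0],[0,0,0],1],[[0,0,0],[0,0,0],1],[[0,0,0],[0,0,0],1],[[0,0,0],[0,0,0],1]]}}

```text
time: 4.75
tool_pos: [523.7, 165.0, 171.0]
tcp_rot: [-179.9, -0.2, 163.4]
ft_force: [0.7, 0.2, -5.7]
finger_gap: 57.1
```

```bash
python3 - <<'E'
from h import *
go(526,164.5,83)
F=[]
cv2.imwrite("pics/s2.png",cv2.resize(r.snapshot("side")["image"][100:260,110:290],None,fx=3,fy=3))
for i in range(8): F.append(r.sense()["ft_force"]); r.snapshot("top")
print(np.mean(F,0),np.std(F,0),r.sense()["wrist_torque"])
E
```

```text
t 4.75 [523.7 165.  171. ] [-179.89   -0.24  163.4 ] F [ 0.65  0.19 -5.66] gap 57.1
tool shift [-0.0027  0.0004  0.088 ]
tool turn [-0.0019 -0.0042  0.001 ]
[ 0.11496204 -0.20724905 -5.52804729] [0.58770163 0.4419734  0.33016319] [-0.02861873 -0.02890422  0.03125374]
```

View pics/s2.png

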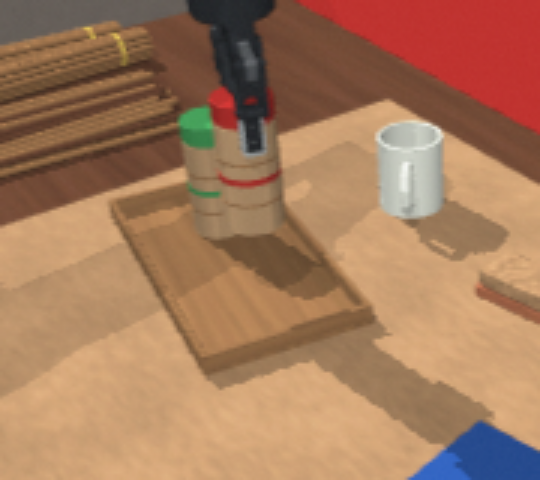

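The red canister hangs upright and clear of the tray, weighing about 5.5 N (≈560 g). I'll put it back.

Request:
{"api": "carry_out", "payload": {"increments": [[[-0.001,0,0.015],[-0.002,-0.004,0],1],[[-0.001,0,0.025],[0,0,0],1],[[0,0,0.02],[0,0,0],1],[[0,0,0.01],[0,0,0],1],[[0,0,0.003],[0,0,0],1],[[0,0,0],[0,0,0],1]]}}

```text
time: 5.8
tool_pos: [528.3, 165.0, 99.5]
tcp_rot: [179.8, 0.3, 163.4]
ft_force: [-0.4, 0.2, -5.1]
finger_gap: 57.1
```

```bash
python3 - <<'E'
from h import *
go(526,164.5,87)
E
```

```text
t 5.8 [528.3 165.   99.5] [179.81   0.32 163.4 ] F [-0.35  0.15 -5.12] gap 57.1
tool shift [ 0.0022 -0.0012  0.0124]
tool turn [0.0033 0.0056 0.0011]
```

Request:
{"api": "carry_out", "payload": {"increments": [[[0,0,0.006],[0.002,0.003,0],1],[[0,0,0.003],[0,0,0],1],[[0,0,0.002],[0,0,0],1],[[0,0,0],[0,0,0],1]]}}

```text
time: 6.2
tool_pos: [530.4, 165.5, 90.6]
tcp_rot: [179.8, 0.4, 163.4]
ft_force: [-0.5, 0.3, -5.3]
finger_gap: 57.2
```

```bash
python3 - <<'E'
from h import *
go(526,164.5,87)
E
```

```text
t 6.2 [530.4 165.5  90.6] [179.81   0.36 163.4 ] F [-0.51  0.32 -5.33] gap 57.2
tool shift [ 0.004  -0.0022  0.0036]
tool turn [0.0033 0.0063 0.0011]
```

Request:
{"api": "carry_out", "payload": {"increments": [[[0.001,0,0.002],[0.003,0.004,0],1],[[0.001,0,0.002],[0,0.002,0],1],[[0,0,0.001],[0,0,0],1],[[0,0,0],[0,0,0],1]]}}

```text
time: 6.6
tool_pos: [529.7, 166.2, 87.3]
tcp_rot: [179.9, 0.1, 163.4]
ft_force: [0.9, 0.3, -4.9]
finger_gap: 56.8
```

```bash
python3 - <<'E'
from h import *
go(526,164.5,87)
E
```

```text
t 6.6 [529.7 166.2  87.3] [1.7993e+02 1.5000e-01 1.6340e+02] F [ 0.86  0.26 -4.93] gap 56.8
tool shift [ 0.0031 -0.0027  0.0002]
tool turn [0.0012 0.0026 0.0011]
```

Request:
{"api": "carry_out", "payload": {"increments": [[[0,0,0.0015],[0.001,0.002,0],1],[[0,0,0.001],[0,0,0],1],[[0,0,0],[0,0,0],1]]}}

```text
time: 6.9
tool_pos: [531.2, 166.1, 87.4]
tcp_rot: [179.9, 0.2, 163.4]
ft_force: [0.0, -0.8, -4.7]
finger_gap: 56.8
```

```bash
python3 - <<'E'
from h import *
go(526,164.5,87)
E
```

```text
t 6.9 [531.2 166.1  87.4] [179.95   0.2  163.4 ] F [ 0.03 -0.77 -4.75] gap 56.8
tool shift [ 0.0046 -0.003   0.0004]
tool turn [0.0009 0.0036 0.0011]
```

Request:
{"api": "carry_out", "payload": {"increments": [[[0.003,0,0.003],[0,0.003,0],1],[[0.002,0,0.002],[0,0,0],1],[[0,0,0],[0,0,0],1]]}}

```text
time: 7.2
tool_pos: [530.7, 166.4, 87.4]
tcp_rot: [179.9, 0.6, 163.4]
ft_force: [0.3, -0.1, -5.2]
finger_gap: 56.9
```

```bash
python3 - <<'E'
from h import *
go(526,164.5,87)
cv2.imwrite("pics/s3.png",cv2.resize(r.snapshot("side")["image"][100:260,110:290],None,fx=3,fy=3))
E
```

```text
t 7.2 [530.7 166.4  87.4] [179.87   0.57 163.38] F [ 0.33 -0.07 -5.19] gap 56.9
tool shift [ 0.004  -0.0032  0.0003]
tool turn [0.0023 0.0099 0.0006]
```

View pics/s3.png

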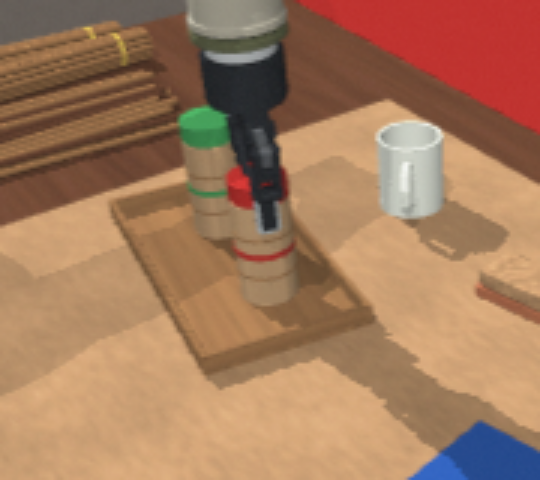

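Request:
{"api": "carry_out", "payload": {"increments": [[[0.003,0,0.004],[0,0.005,0],1],[[0.002,0,0.004],[0,0.003,0],1],[[0,0,0.004],[0,0,0],1]]}}

```text
time: 7.55
tool_pos: [534.1, 165.8, 87.1]
tcp_rot: [179.8, 1.1, 163.4]
ft_force: [-11.5, -6.3, 25.6]
finger_gap: 57.1
```

```bash
python3 - <<'E'
from h import *
go(526,164.5,87)
s=r.sense();print(s["qd"].round(2),s["joint_efforts"].round(2),s["wrist_torque"])
E
```

```text
t 7.55 [534.1 165.8  87.1] [179.77   1.05 163.36] F [-11.54  -6.28  25.63] gap 57.1
tool shift [ 0.0074 -0.0035 -0.0001]
tool turn [0.004  0.0183 0.0004]
[-0.56  0.9  -0.98 -0.16 -3.83  0.03] [  2.19 -38.66 -38.47   2.    -5.04  -0.08] [-1.2760864   1.8331519  -0.07622791]
```

On the floor now, as the load reversed. I'll ease the push and release.

Request:
{"api": "carry_out", "payload": {"increments": [[[0,0,-0.001],[0.003,0.015,0],1],[[0,0,0],[0,0,0],1]]}}

```text
time: 7.75
tool_pos: [534.7, 166.0, 89.0]
tcp_rot: [179.9, 0.2, 163.3]
ft_force: [0.4, 0.3, -5.0]
finger_gap: 57.1
```

```bash
python3 - <<'E'
from h import *
go(526,164.5,87)
E
```

```text
t 7.75 [534.7 166.   89. ] [179.88   0.24 163.35] F [ 0.37  0.28 -4.98] gap 57.1
tool shift [ 0.0079 -0.0039  0.0019]
tool turn [0.002  0.0041 0.0002]
```

Request:
{"api": "carry_out", "payload": {"increments": [[[0.002,0,0.003],[0.002,0.006,0],1],[[0,0,0.002],[0,0.002,0],1]]}}

```text
time: 7.95
tool_pos: [534.3, 166.5, 87.2]
tcp_rot: [180.0, -0.1, 163.4]
ft_force: [-9.2, -6.2, 26.7]
finger_gap: 57.0
```

```bash
python3 - <<'E'
from h import *
go(526,164.5,87)
E
```

```text
t 7.95 [534.3 166.5  87.2] [ 1.7997e+02 -6.0000e-02  1.6336e+02] F [-9.23 -6.18 26.65] gap 57.0
tool shift [ 0.0074 -0.0043  0.0002]
tool turn [ 0.0004 -0.001   0.0003]
```

Contact with the tool vertical. Opening now.

Request:
{"api": "carry_out", "payload": {"increments": [[[0,0,0],[0,0,0],0.5],[[0,0,0],[0,0,0],0],[[0,0,0],[0,0,0],0],[[0,0,0],[0,0,0],0],[[0,0,0],[0,0,0],0]]}}

```text
time: 8.45
tool_pos: [533.6, 167.3, 85.8]
tcp_rot: [180.0, -0.1, 163.4]
ft_force: [-0.0, 0.2, 0.3]
finger_gap: 85.4
```

```bash
python3 - <<'E'
from h import *
go(534,166,87)
cv2.imwrite("pics/s4.png",cv2.resize(r.snapshot("side")["image"][100:260,110:290],None,fx=3,fy=3))
E
```

```text
t 8.45 [533.6 167.3  85.8] [ 1.7997e+02 -1.5000e-01  1.6339e+02] F [-0.01  0.18  0.33] gap 85.4
tool shift [-0.0007 -0.0011 -0.0012]
tool turn [ 0.0006 -0.0026  0.0009]
```

View pics/s4.png

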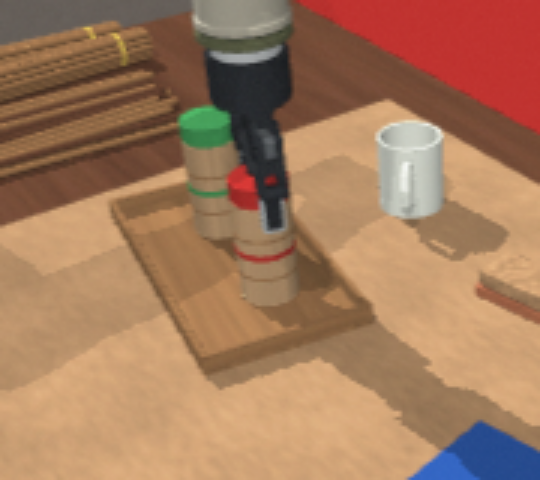

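The red canister is released, standing upright in the tray, and the force reading is back to zero. Next I'll rise straight up.

Request:
{"api": "carry_out", "payload": {"increments": [[[0,0,-0.02],[0,0,0],0],[[0,0,-0.035],[0,0,0],0],[[0,0,-0.035],[0,0,0],0],[[0,0,-0.035],[0,0,0],0],[[0,0,-0.015],[0,0,0],0],[[0,0,-0.005],[0,0,0],0],[[0,0,0],[0,0,0],0],[[0,0,0],[0,0,0],0]]}}

```text
time: 9.3
tool_pos: [531.4, 166.8, 230.3]
tcp_rot: [-179.8, -0.6, 163.4]
ft_force: [-0.0, -0.4, -0.6]
finger_gap: 84.9
```

```bash
python3 - <<'E'
from h import *
go(547.5,306.5,231)
w=r.snapshot("wrist")
for c in("red","green"):
    for k in blobs(w["image"],c,1500):
        P=np.array([wplane(w,p,136)[:2] for p in k.reshape(-1,2)]).astype(np.float32)
        print(c,cv2.minEnclosingCircle(P))
cv2.imwrite("pics/w5.png",w["image"])
E
```

```text
t 9.3 [531.4 166.8 230.3] [-179.82   -0.57  163.4 ] F [-0.03 -0.43 -0.65] gap 84.9
tool shift [ 0.0245  0.1385 -0.0009]
tool turn [-0.0031 -0.01    0.001 ]
red ((940.529052734375, 484.557861328125), 178.05728149414062)
red ((528.5379638671875, 166.31797790527344), 29.61553955078125)
green ((547.1270751953125, 305.68408203125), 31.302078247070312)
```

View pics/w5.png

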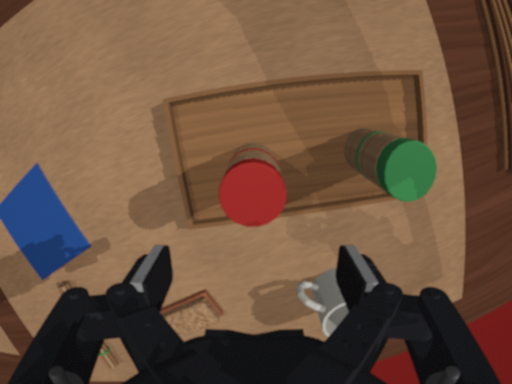

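The red canister stands upright at (253,192). Next I'll move over the green one.

Request:
{"api": "carry_out", "payload": {"increments": [[[0.006,0.03,0],[-0.003,-0.01,0],0],[[0.006,0.035,0],[0,0,0],0],[[0.006,0.035,0],[0,0,0],0],[[0.005,0.028,0],[0,0,0],0],[[0.001,0.01,0],[0,0,0],0],[[0,0,0],[0,0,0],0],[[0,0,0],[0,0,0],0]]}}

```text
time: 10.05
tool_pos: [543.4, 306.9, 215.9]
tcp_rot: [-179.2, -0.8, 163.2]
ft_force: [0.1, 0.3, -0.2]
finger_gap: 85.7
```

```bash
python3 - <<'E'
from h import *
w=r.snapshot("wrist")
for c in("red","green"):
    for k in blobs(w["image"],c,1500):
        P=np.array([wplane(w,p,136)[:2] for p in k.reshape(-1,2)]).astype(np.float32)
        print(c,cv2.minEnclosingCircle(P))
go(548,306,87)
E
```

```text
red ((916.8863525390625, 599.7666015625), 154.64817810058594)
red ((527.2401733398438, 171.6507110595703), 33.78148651123047)
green ((547.485595703125, 310.8582763671875), 29.00958824157715)
t 10.1 [543.4 306.6 215.8] [-179.24   -0.84  163.22] F [ 0.17 -0.55 -0.37] gap 85.4
tool shift [-0.0065  0.0025  0.1287]
tool turn [-0.0133 -0.0148 -0.002 ]
```

Request:
{"api": "carry_out", "payload": {"increments": [[[-0.003,0.003,0.01],[-0.013,-0.015,-0.002],0],[[-0.001,0.001,0.01],[0,0,0],0],[[0,0,0],[0,0,0],0]]}}

```text
time: 10.4
tool_pos: [548.7, 305.7, 195.0]
tcp_rot: [-179.9, 0.0, 163.1]
ft_force: [-0.6, 0.4, -1.2]
finger_gap: 85.3
```

```bash
python3 - <<'E'
from h import *
w=r.snapshot("wrist")
for c in("green",):
    for k in blobs(w["image"],c,1500):
        P=np.array([wplane(w,p,136)[:2] for p in k.reshape(-1,2)]).astype(np.float32)
        print(c,cv2.minEnclosingCircle(P))
go(548,307.5,87)
E
```

```text
green ((547.4215698242188, 311.1950988769531), 29.223196029663086)
t 10.45 [548.9 305.8 195.8] [-1.7997e+02  7.0000e-02  1.6314e+02] F [-0.3   0.03  0.32] gap 85.4
tool shift [0.0015 0.0014 0.1088]
tool turn [-0.0006  0.0012 -0.0034]
```

Request:
{"api": "carry_out", "payload": {"increments": [[[0.001,0.003,0.025],[0,0.001,-0.003],0],[[0,0,0.03],[0,0,0],0],[[0,0,0.025],[0,0,0],0],[[0,0,0.015],[0,0,0],0],[[0,0,0.005],[0,0,0],0],[[0,0,0],[0,0,0],0]]}}

```text
time: 11.05
tool_pos: [552.3, 307.6, 98.1]
tcp_rot: [179.8, 0.3, 163.1]
ft_force: [0.1, -0.4, 0.2]
finger_gap: 85.4
```

```bash
python3 - <<'E'
from h import *
go(548,308.5,87)
E
```

```text
t 11.05 [552.3 307.6  98.1] [179.82   0.28 163.13] F [ 0.1  -0.41  0.18] gap 85.4
tool shift [ 0.0044 -0.0004  0.0111]
tool turn [ 0.0031  0.0049 -0.0036]
```

Request:
{"api": "carry_out", "payload": {"increments": [[[0.004,0,0.008],[0.003,0.005,-0.003],0],[[0,0,0.004],[0,0,0],0],[[0,0,0],[0,0,0],0.3],[[0,0,0],[0,0,0],0.6],[[0,0,0],[0,0,0],1],[[0,0,0],[0,0,0],1],[[0,0,0],[0,0,0],1],[[0,0,0],[0,0,0],1]]}}

```text
time: 11.85
tool_pos: [550.3, 310.0, 89.5]
tcp_rot: [179.8, 0.2, 163.3]
ft_force: [-0.4, 0.2, -1.0]
finger_gap: 57.0
```

```bash
python3 - <<'E'
from h import *
go(548,308.5,87)
E
```

```text
t 11.85 [550.3 310.   89.5] [179.8    0.21 163.33] F [-0.39  0.23 -0.99] gap 57.0
tool shift [ 0.0018 -0.0021  0.0025]
tool turn [ 0.0035  0.0037 -0.0002]
```

Request:
{"api": "carry_out", "payload": {"increments": [[[0,0,-0.01],[0,0,0],1],[[0,0,-0.02],[0,0,0],1],[[0,0,-0.025],[0,0,0],1],[[0,0,-0.02],[0,0,0],1],[[0,0,-0.01],[0,0,0],1],[[0,0,0],[0,0,0],1],[[0,0,0],[0,0,0],1],[[0,0,0],[0,0,0],1],[[0,0,0],[0,0,0],1],[[0,0,0],[0,0,0],1]]}}

```text
time: 12.85
tool_pos: [547.6, 308.7, 175.4]
tcp_rot: [-180.0, -0.1, 163.3]
ft_force: [0.4, -0.1, -2.2]
finger_gap: 57.1
```

```bash
python3 - <<'E'
from h import *
go(550,310,90)
F=[]
cv2.imwrite("pics/s6.png",cv2.resize(r.snapshot("side")["image"][80:240,110:290],None,fx=3,fy=3))
for i in range(8): F.append(r.sense()["ft_force"]); r.snapshot("top")
print(np.mean(F,0),np.std(F,0))
E
```

```text
t 12.85 [547.6 308.7 175.4] [-1.7995e+02 -8.0000e-02  1.6332e+02] F [ 0.37 -0.14 -2.21] gap 57.1
tool shift [-0.002   0.002   0.0854]
tool turn [-0.0008 -0.0014 -0.0003]
[-0.0548137   0.05535086 -2.41612437] [0.63392556 0.56670319 0.38925902]
```

View pics/s6.png

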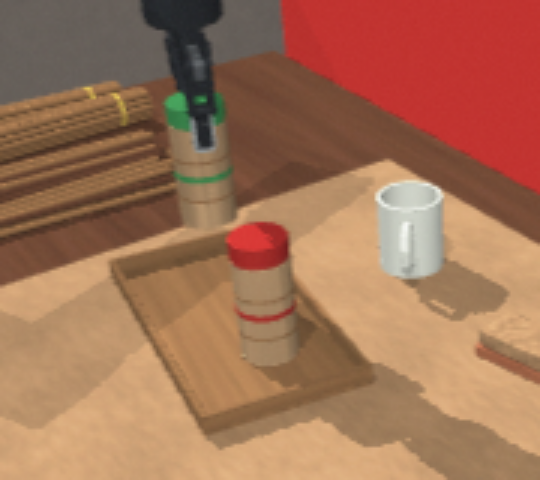

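The green canister is lifted clear and weighs about 2.4 N, against 5.5 N for red, so red is heavier. I'll set green back down; the floor is at TCP z≈89.5.

Request:
{"api": "carry_out", "payload": {"increments": [[[0,0,0.015],[0,0,0],1],[[0,0,0.025],[0,0,0],1],[[0,0,0.02],[0,0.001,0],1],[[0.001,0,0.01],[0,0.002,0],1],[[0.001,0,0.005],[0,0.003,0],1],[[0,0,0],[0,0,0],1]]}}

```text
time: 13.9
tool_pos: [545.8, 309.5, 96.1]
tcp_rot: [180.0, -0.4, 163.3]
ft_force: [-0.5, 0.0, -1.8]
finger_gap: 56.9
```

```bash
python3 - <<'E'
from h import *
go(549,309,89.5)
E
```

```text
t 13.9 [545.8 309.5  96.1] [179.97  -0.36 163.32] F [-0.47  0.05 -1.82] gap 56.9
tool shift [-0.0032  0.0004  0.0066]
tool turn [ 0.0005 -0.0063 -0.0003]
```

Request:
{"api": "carry_out", "payload": {"increments": [[[-0.001,0,0.004],[0,-0.004,0],1],[[0,0,0.003],[0,0,0],1],[[0,0,0],[0,0,0],1]]}}

```text
time: 14.2
tool_pos: [548.0, 309.8, 90.6]
tcp_rot: [179.9, 0.0, 163.3]
ft_force: [0.2, -0.2, -2.2]
finger_gap: 56.9
```

```bash
python3 - <<'E'
from h import *
go(549,309,89.5)
E
```

```text
t 14.2 [548.  309.8  90.6] [1.7986e+02 2.0000e-02 1.6333e+02] F [ 0.22 -0.24 -2.19] gap 56.9
tool shift [-0.0011 -0.0004  0.0011]
tool turn [ 0.0024  0.0003 -0.0002]
```

Request:
{"api": "carry_out", "payload": {"increments": [[[0.001,0,0.002],[0.002,0.001,0],1],[[0,0,0.002],[0,0.001,0],1]]}}

```text
time: 14.4
tool_pos: [548.5, 310.4, 89.6]
tcp_rot: [179.9, 0.1, 163.3]
ft_force: [-6.4, -5.3, 15.5]
finger_gap: 57.1
```

```bash
python3 - <<'E'
from h import *
go(549,309,89.5)
E
```

```text
t 14.4 [548.5 310.4  89.6] [1.7989e+02 8.0000e-02 1.6333e+02] F [-6.36 -5.34 15.51] gap 57.1
tool shift [-0.0008 -0.0012  0.0001]
tool turn [ 0.002   0.0013 -0.0002]
```

Contact at the expected height, and the tool is vertical. I'll open and then rise.

Request:
{"api": "carry_out", "payload": {"increments": [[[0,0,0],[0,0,0],0.5],[[0,0,0],[0,0,0],0],[[0,0,0],[0,0,0],0],[[0,0,0],[0,0,0],0],[[0,0,0],[0,0,0],0]]}}

```text
time: 14.9
tool_pos: [550.3, 311.3, 92.4]
tcp_rot: [179.7, 0.3, 163.3]
ft_force: [0.8, -0.9, 0.6]
finger_gap: 85.6
```

Request:
{"api": "carry_out", "payload": {"increments": [[[0,0,-0.02],[0,0,0],0],[[0,0,-0.035],[0,0,0],0],[[0,0,-0.035],[0,0,0],0],[[0,0,-0.035],[0,0,0],0],[[0,0,-0.015],[0,0,0],0],[[0,0,-0.005],[0,0,0],0],[[0,0,0],[0,0,0],0],[[0,0,0],[0,0,0],0]]}}

```text
time: 15.7
tool_pos: [547.2, 310.0, 236.7]
tcp_rot: [180.0, -0.1, 163.3]
ft_force: [0.0, -0.9, -0.7]
finger_gap: 85.4
```

```bash
python3 - <<'E'
from h import *
go(529,166,232)
w=r.snapshot("wrist")
for c in("red","green"):
    for k in blobs(w["image"],c,1500):
        P=np.array([wplane(w,p,136)[:2] for p in k.reshape(-1,2)]).astype(np.float32)
        print(c,cv2.minEnclosingCircle(P))
cv2.imwrite("pics/s7.png",cv2.resize(r.snapshot("side")["image"][80:240,110:290],None,fx=3,fy=3))
E
```

```text
t 15.7 [547.2 310.  236.7] [ 1.7999e+02 -6.0000e-02  1.6333e+02] F [ 0.02 -0.85 -0.7 ] gap 85.4
tool shift [-0.0238 -0.1432  0.0046]
tool turn [ 0.0002 -0.0011 -0.0001]
red ((969.2935791015625, 634.1907958984375), 203.2428436279297)
red ((528.15380859375, 171.35067749023438), 33.4462776184082)
green ((546.27978515625, 311.17547607421875), 28.6800479888916)
```

View pics/s7.png

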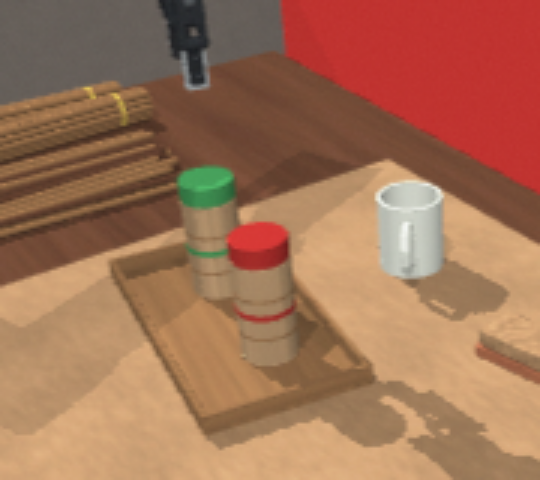

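Both canisters stand upright in the tray: green lid at about (207,187) in the crop, red at (258,245). Back to red.

Request:
{"api": "carry_out", "payload": {"increments": [[[-0.006,-0.03,0],[0,0,0],0],[[-0.006,-0.036,0],[0,0,0],0],[[-0.006,-0.036,0],[0,0,0],0],[[-0.005,-0.03,0],[0,0,0],0],[[-0.001,-0.01,0],[0,0,0],0],[[0,0,0],[0,0,0],0],[[0,0,0],[0,0,0],0]]}}

```text
time: 16.5
tool_pos: [523.9, 162.7, 225.1]
tcp_rot: [-179.5, -0.9, 163.4]
ft_force: [-0.6, 1.1, -1.1]
finger_gap: 85.1
```

```bash
python3 - <<'E'
from h import *
go(529,166,86)
w=r.snapshot("wrist")
for k in blobs(w["image"],"red",1500):
        P=np.array([wplane(w,p,136)[:2] for p in k.reshape(-1,2)]).astype(np.float32)
        print(cv2.minEnclosingCircle(P))
E
```

```text
t 16.5 [523.9 162.7 225.1] [-179.52   -0.9   163.43] F [-0.56  1.13 -1.11] gap 85.1
tool shift [-0.0061  0.0057  0.139 ]
tool turn [-0.0083 -0.0157  0.0017]
((920.2532958984375, 471.8268127441406), 161.30653381347656)
((528.246826171875, 166.37686157226562), 29.856006622314453)
```

Request:
{"api": "carry_out", "payload": {"increments": [[[-0.002,0.004,0.02],[-0.008,-0.016,0.002],0],[[-0.001,0.001,0.03],[0,0,0],0],[[0,0,0.015],[0,0,0],0],[[0,0,0],[0,0,0],0]]}}

```text
time: 16.95
tool_pos: [529.1, 171.9, 158.9]
tcp_rot: [179.9, 0.1, 163.6]
ft_force: [0.3, 0.2, -0.9]
finger_gap: 85.4
```

```bash
python3 - <<'E'
from h import *
go(529,166,86)
E
```

```text
t 16.95 [529.1 171.9 158.9] [1.7988e+02 1.3000e-01 1.6362e+02] F [ 0.33  0.23 -0.91] gap 85.4
tool shift [-0.0014 -0.0058  0.0728]
tool turn [0.0022 0.0023 0.0049]
```

Request:
{"api": "carry_out", "payload": {"increments": [[[0,-0.005,0.015],[0.002,0.002,0.005],0],[[0,0,0.025],[0,0,0],0],[[0,0,0.015],[0,0,0],0],[[0,0,0.005],[0,0,0],0],[[0,0,0],[0,0,0],0]]}}

```text
time: 17.45
tool_pos: [529.4, 168.0, 98.6]
tcp_rot: [179.9, 0.2, 163.4]
ft_force: [-0.4, -0.5, 0.8]
finger_gap: 85.7
```

```bash
python3 - <<'E'
from h import *
go(529,166,87)
E
```

```text
t 17.45 [529.4 168.   98.6] [179.91   0.18 163.39] F [-0.38 -0.55  0.84] gap 85.7
tool shift [-0.0001 -0.0021  0.0116]
tool turn [0.0015 0.0031 0.0009]
```

Request:
{"api": "carry_out", "payload": {"increments": [[[0,-0.002,0.008],[0.001,0.003,0.001],0],[[0,0,0.004],[0,0,0],0],[[0,0,0],[0,0,0],0.3],[[0,0,0],[0,0,0],0.6],[[0,0,0],[0,0,0],1],[[0,0,0],[0,0,0],1],[[0,0,0],[0,0,0],1],[[0,0,0],[0,0,0],1]], "newtons": 50}}

```text
time: 18.25
tool_pos: [530.8, 166.1, 88.7]
tcp_rot: [179.9, 0.2, 163.3]
ft_force: [-0.1, -0.1, -1.1]
finger_gap: 56.7
```

```bash
python3 - <<'E'
from h import *
go(517,-215,260)
E
```

```text
t 18.25 [530.8 166.1  88.7] [179.87   0.2  163.31] F [-0.11 -0.13 -1.08] gap 56.7
tool shift [-0.0968 -0.3686 -0.1719]
tool turn [ 0.0023  0.0035 -0.0005]
```

Request:
{"api": "carry_out", "payload": {"increments": [[[0,0,-0.01],[0,0,0],1],[[0,0,-0.02],[0,0,0],1],[[0,0,-0.03],[0,0,0],1],[[0,0,-0.035],[0,0,0],1],[[0,0,-0.035],[0,0,0],1],[[0,0,-0.02],[0,0,0],1],[[0,0,-0.008],[0,0,0],1],[[0,0,0],[0,0,0],1],[[0,0,0],[0,0,0],1]]}}

```text
time: 19.15
tool_pos: [525.4, 165.3, 249.4]
tcp_rot: [-179.8, -0.4, 163.3]
ft_force: [-0.3, 1.0, -5.9]
finger_gap: 56.5
```

```bash
python3 - <<'E'
from h import *
go(517,-215,257)
E
```

```text
t 19.15 [525.4 165.3 249.4] [-179.81   -0.44  163.34] F [-0.34  1.04 -5.95] gap 56.5
tool shift [-0.101  -0.3668 -0.0072]
tool turn [-0.0033 -0.0077 -0.    ]
```

Request:
{"api": "carry_out", "payload": {"increments": [[[-0.004,-0.014,-0.001],[-0.003,-0.008,0],1],[[-0.007,-0.026,-0.001],[0,0,0],1],[[-0.009,-0.034,-0.001],[0,0,0],1],[[-0.01,-0.036,-0.001],[0,0,0],1],[[-0.01,-0.036,-0.001],[0,0,0],1],[[-0.01,-0.036,-0.001],[0,0,0],1],[[-0.01,-0.036,-0.001],[0,0,0],1],[[-0.01,-0.036,-0.001],[0,0,0],1],[[-0.009,-0.034,0],[0,0,0],1],[[-0.007,-0.026,0],[0,0,0],1],[[-0.004,-0.014,0],[0,0,0],1],[[0,0,0],[0,0,0],1]]}}

```text
time: 20.35
tool_pos: [504.2, -192.2, 235.9]
tcp_rot: [-179.6, -1.7, 163.4]
ft_force: [-0.4, 1.7, -5.0]
finger_gap: 56.6
```

```bash
python3 - <<'E'
from h import *
go(517,-215,257)
E
```

```text
t 20.35 [ 504.2 -192.2  235.9] [-179.6    -1.69  163.39] F [-0.36  1.74 -5.02] gap 56.6
tool shift [-0.0182 -0.0184 -0.0215]
tool turn [-0.007  -0.0295  0.001 ]
```

Request:
{"api": "carry_out", "payload": {"increments": [[[-0.004,-0.007,-0.008],[-0.004,-0.015,0],1],[[-0.004,-0.007,-0.007],[-0.003,-0.012,0],1],[[-0.003,-0.003,-0.003],[0,0,0],1],[[0,0,0],[0,0,0],1],[[0,0,0],[0,0,0],1],[[0,0,0],[0,0,0],1]]}}

```text
time: 20.95
tool_pos: [510.9, -209.7, 254.7]
tcp_rot: [179.9, -0.1, 163.6]
ft_force: [0.1, 0.7, -4.9]
finger_gap: 56.7
```

```bash
python3 - <<'E'
from h import *
go(517,-215,257)
E
```

```text
t 20.95 [ 510.9 -209.7  254.7] [ 1.7987e+02 -8.0000e-02  1.6361e+02] F [ 0.08  0.69 -4.9 ] gap 56.7
tool shift [-0.0073 -0.0034 -0.0023]
tool turn [ 0.0023 -0.0014  0.0046]
```

Request:
{"api": "carry_out", "payload": {"increments": [[[-0.005,-0.003,-0.001],[0.002,-0.001,0],1],[[-0.002,-0.001,0],[0,0,0],1],[[0,0,0],[0,0,0],1],[[0,0,0],[0,0,0],1],[[0,0,0],[0,0,0],1]]}}

```text
time: 21.45
tool_pos: [517.1, -215.0, 255.1]
tcp_rot: [180.0, -0.1, 163.7]
ft_force: [0.2, -0.3, -5.2]
finger_gap: 56.9
```

```bash
python3 - <<'E'
from h import *
go(517,-215,257)
a=r.snapshot("side");b=r.snapshot("top")
cv2.imwrite("pics/sf.png",a["image"]);cv2.imwrite("pics/tf.png",b["image"])
go(517,-215,257); print(r.sense()["qd"].round(2))
E
```

```text
t 21.45 [ 517.1 -215.   255.1] [ 1.7997e+02 -9.0000e-02  1.6369e+02] F [ 0.21 -0.34 -5.2 ] gap 56.9
tool shift [ 0.0001 -0.     -0.0019]
tool turn [ 0.0005 -0.0015  0.0061]
t 21.55 [ 517.1 -215.   255.1] [ 1.7997e+02 -8.0000e-02  1.6368e+02] F [ 0.08 -0.15 -6.  ] gap 56.8
tool shift [ 0.0001 -0.     -0.0019]
tool turn [ 0.0004 -0.0014  0.006 ]
[-0.1  -0.1  -0.06 -0.01 -0.04 -0.07]
```

View pics/sf.png

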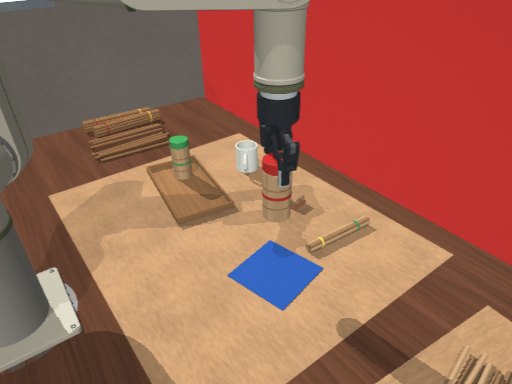

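View pics/tf.png

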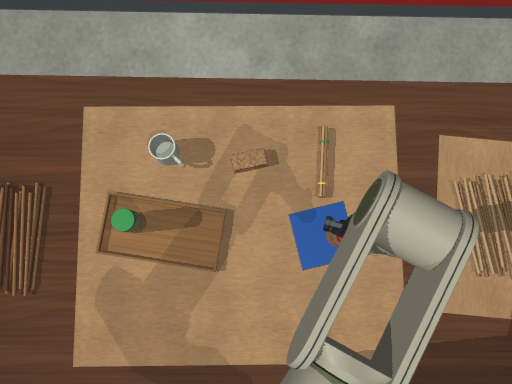

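The side view shows red held upright above the mat, with its bottom at about (276,218) and the mat centre at (275,273). The top view shows green upright at (123,219), and the mug, block and bundle where they started. The arm is still, so I'll hand in.

```bash
python3 - <<'E'
from h import *
print(r.hand_in()); print(r.sense()["time"])
E
```

```text
the job is handed in; nothing more can be done
None
the job is handed in; nothing more can be done
```

I lifted both canisters and put each back upright in the tray. Red felt heavier, about 5.5 N against 2.4 N for green. I picked red up again and handed in at about 21.6 s, holding it above the mat.

**Last checks:**
- **Held canister:** red was upright (tool tilt under 0.1°) and still. It was over my measured mat centre, about (517, −215) mm. From the tool height, its underside was about 168 mm above the mat.
- **Rest of the scene:** green stood upright in the tray. The mug, sanding block and stick bundle looked unmoved in the last images.

**What disagreed:**
- **Spacing:** I measured the canisters about 145 mm apart, not the stated 160 mm.
- **Mat centre:** the top and side cameras differed by about 6 mm in y and 4 mm in x, so I used a point between them.
- **First set-down of red:** it took several small steps. It briefly pressed on the floor at about 26 N and tilted about 1°, and ended about 3 mm from where it started.

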